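# Un-nest the flower pots onto their saucers

## Robot

A 6-joint arm with a two-finger parallel gripper is mounted at the origin on the work surface. World frame = base frame: x ahead of the robot, y to its left, z up, the work surface at z = 0. Lengths are in mm, angles in rad, forces in N, time in s.
With the tool pointing down it reaches from about 350 to 975 mm from the base axis. Payload 7.1 kg.
Tool frame: the origin (TCP) lies on the centre line of the jaws, within the pads' length; the fingertips stand 17 mm ahead of it and the grasp point (between the pads) lies 2 mm behind it (tip_extent is the distance from the TCP to the fingertips, in mm); z points along the fingers, y is the line along which they close (so a half turn about z gives the same grasp; the last joint's range is limited). The gripper opens to 88 mm and grips with 3 to 60 N. Pads are 20 mm wide; open, the fingers measure 115 mm over their backs; the gripper's body (75 mm by 178 mm) begins 61 mm behind the grasp point.
Start: joints at [-1.235, 0.423, 1.63, -0, 1.089, -0.019], TCP at [217.143, -586.049, 239.675] pointing down, gripper open.
Joint ranges: [-3, 3], [-0.9, 2.11], [0.09, 2.58], [-1.31, 4.45], [0.11, 2.69], [-2.54, 2.54]. Speed limits (rad/s): [2.39, 2.39, 3.01, 3.14, 3.14, 3.14].

## Interface

Orientations are given as a rotation vector (axis times angle).
In Python, from workcell import get_obs, get_image, camera_model, close_job, look_for, outline_of, pinpoint, tip_extent gives the robot as it stands.
- The arm moves only by the shell command python3 -m jog 'ROWS'. ROWS is text: rows parted by semicolons, each of 7 numbers parted by spaces: the shift along the tool's x, y, z as a fraction of full scale, then the turn, a rotation vector about the tool's x, y, z as a fraction of full scale, then the closure, from -1 (fully open) to 1 (shut). A call has 1 to 8 rows; each row is the pose to reach, as a shift and turn from the pose commanded when the call began, along the tool's axes at that moment; what a row does not reach only later rows make up. Full scale, the value 1, is 0.2 m for a shift and 30 degrees for a turn. A row lasts 1/10 s, in which the tool goes at most 50 mm and 8.59 degrees, less where a joint would pass 70% of its speed; a pose out of reach is approached as far as the arm can. A call with a number of a shift or a turn outside -1 to 1 is refused whole. A call with a gripper value outside its range is refused whole. The fingers move at their own pace and stop on an object; the grip force is fixed at half the most. Time passes only in rows, so rows that repeat a pose let the fingers close. It gives the time, the measured TCP pose, the force, the opening and the grip force at its end, in the units of the state.
- get_obs(): the state, without advancing time (a new reading comes with each control period).
- get_image(name): name is "scene" or "side" or "wrist"; returns the picture (384x512x3 uint8, red, green, blue); there is no depth.
- camera_model(name): a dict with "fx", "fy", "cx", "cy" (pixels), "origin" and "orientation" of the camera in the world; the wrist camera has in their place "tool_from_camera" (4x4, takes a point from camera to tool coordinates, whose origin is the TCP and whose axes are the flange's). Camera axes: x right, y down, z forward; pixel columns grow to the right and rows downward; lengths in mm; the calibration is good to about 2 mm. The wrist camera is an equidistant fisheye: a pixel r from the principal point sees the ray r / f radians off the axis. A picture is of the moment at which its call begins: read the wrist's pose just before it. camera_model takes no time and is no camera call.
- close_job(): hands the job in; it is judged then, once.
Trained networks look in the newest picture that a camera, given by its name, has taken for a name from the list of things; names that differ only in an ending like _2 or _b are one class to them, and where a whole thing is asked for, a point or a joint stands for the part that bears it (a point fixed in the world has none). Each returns a list of dicts, best first, with "confidence" (0 to 1); they miss things now and then, are a little off and sometimes report something else, mostly with a low value. They report only what shows in the picture. A call takes as long as a camera call. They do not tell look-alikes from the thing itself.
- look_for(target, camera): "xyz" ([x, y, z] in mm, in the coordinates of the camera as it stood for that picture, good to about 4 mm: the middle of the surface that is visible of it).
- outline_of(target, camera): "mask" (384x512 bool, what is visible of it).
- pinpoint(target, camera): "xyz" ([x, y, z] in mm, in the coordinates of the camera as it stood for that picture, good to about 4 mm: a listed point, or the origin of a listed thing).
The state is a dict: "t": time; "qpos": joint angles; "qvel": joint speeds; "joint_torque": joint torques, N m; "ee_pos": TCP position; "orientation": TCP orientation; "ft_force": force on the tool from outside, world axes, zero at the start; "moment": the same for the moment, N m; "width": finger opening in mm; "grasp_force": force on a finger pad.
Only numpy, scipy, OpenCV 4.12 (cv2) and the standard library are available. Lean on these libraries where they do the work, as an engineer would, in place of code of your own. Each camera call takes 0.05 s, during which the arm holds its last target. There are 200 camera calls.

## Task

In the botany lab the clean flower pots have been stacked inside one another in two nests. Take the nests apart and stand each of the five empty pots upright and flat in the saucer of its own colour and size (the shallow wide pans in the large saucers, the medium pots in the small ones, the tall green pot in the green one). Put every pot down gently: do not drop or tip over any of them.

Things in the scene. Friction and masses are not known exactly. Their poses are not given: they have to be found in the camera images.
- clay_pan: orange-brown terracotta shallow wide flower pot (pan), 42 mm high, rim band 66 outer diameter, foot 56, inner floor 48; straight rim band over the top 14 mm, to grip across from above; floor 5 mm thick. Loose, about 88 g. Origin: centre of underside, z up its axis. Starts on the worktop with a medium pot standing in it, whose rim is 29 mm above its own.
- blue_pan: dark blue glazed shallow wide flower pot (pan), 42 mm high, rim band 66 outer diameter, foot 56, inner floor 48; straight rim band over the top 14 mm, to grip across from above; floor 5 mm thick. Loose, about 88 g. Origin: centre of underside, z up its axis. Starts on the worktop with a medium pot standing in it, whose rim is 29 mm above its own.
- clay_pot: orange-brown terracotta medium flower pot, 66 mm high, rim band 52 outer diameter, foot 44, inner floor 36; straight rim band over the top 14 mm, to grip across from above; floor 5 mm thick. Loose, about 88 g. Origin: centre of underside, z up its axis. Starts nested in either of the two pans, standing on its floor, 2 mm of play round the foot; the green pot may stand in it.
- blue_pot: dark blue glazed medium flower pot, 66 mm high, rim band 52 outer diameter, foot 44, inner floor 36; straight rim band over the top 14 mm, to grip across from above; floor 5 mm thick. Loose, about 88 g. Origin: centre of underside, z up its axis. Starts nested in either of the two pans, standing on its floor, 2 mm of play round the foot; the green pot may stand in it.
- green_pot: dark green glazed tall narrow flower pot, 80 mm high, rim band 40 outer diameter, foot 32; straight rim band over the top 14 mm, to grip across from above; floor 5 mm thick. Loose, about 75 g. Origin: centre of underside, z up its axis. Starts innermost in one nest, standing on the floor of either medium pot, 2 mm of play round the foot, rim 19 mm above that pot's rim.
- clay_saucer_large: orange-brown terracotta round saucer, 92 mm outer diameter, fits the shallow wide pan of its colour with 14 mm of play all round; rim 9 mm high, 4 mm thick, flat floor 4 mm above the worktop. Fixed to the worktop. Origin: centre of the underside, z up.
- blue_saucer_large: dark blue glazed round saucer, 92 mm outer diameter, fits the shallow wide pan of its colour with 14 mm of play all round; rim 9 mm high, 4 mm thick, flat floor 4 mm above the worktop. Fixed to the worktop. Origin: centre of the underside, z up.
- clay_saucer_small: orange-brown terracotta round saucer, 74 mm outer diameter, fits the medium pot of its colour with 11 mm of play all round; rim 9 mm high, 4 mm thick, flat floor 4 mm above the worktop. Fixed to the worktop. Origin: centre of the underside, z up.
- blue_saucer_small: dark blue glazed round saucer, 74 mm outer diameter, fits the medium pot of its colour with 11 mm of play all round; rim 9 mm high, 4 mm thick, flat floor 4 mm above the worktop. Fixed to the worktop. Origin: centre of the underside, z up.
- green_saucer: dark green glazed round saucer, 66 mm outer diameter, fits the tall narrow pot of its colour with 13 mm of play all round; rim 9 mm high, 4 mm thick, flat floor 4 mm above the worktop. Fixed to the worktop. Origin: centre of the underside, z up.
Mind the look-alikes: they are no part of the job. What is shaped like the blue_pan but turquoise or yellow is not meant.

How it is judged:
By the outcome, as a careful person would: the job done as asked, in the order asked, and still so for the second after the job is handed in, with the robot touching nothing.
It also fails if it takes over 136 s, if anything falls off the work surface, if the arm or the gripper's body presses on something with over 40 N, if the wrist force passes 120 N, or if a joint passes its speed limit or range.

## Working session

There is one attempt and no reset: what is moved stays moved. The work goes in short steps, Python scripts to look and compute and a shell command to move; the robot and the scene stay as the last step left them, time stands still between calls to the robot, and variables do not carry over. Pictures are saved under pics/ and viewed, at most 15 in all, crops included, and the job is handed in when it is done.

```bash
mkdir -p pics
python3 - <<'E'
from workcell import *
import cv2
for n in("scene","side"):
    im=get_image(n); cv2.imwrite(f"pics/{n}0.png",im[:,:,::-1])
    m=camera_model(n); print(n,{k:(v.tolist() if hasattr(v,'tolist') else v) for k,v in m.items()})
print(camera_model("wrist")); o=get_obs(); print(o['t'],o['ee_pos'],o['orientation'],o['width'])
E
```

```text
scene {'fx': 467.24978700171454, 'fy': 467.24978700171454, 'cx': 243.35210664102945, 'cy': 187.9564775188189, 'origin': [821.3134515479768, 495.8457049123307, 841.4312186306295], 'orientation': [-0.9054710953348618, -2.6714251088972647, 0.8777601652352772]}
side {'fx': 420.3355667770108, 'fy': 420.3355667770108, 'cx': 257.6752692472195, 'cy': 193.63127080159026, 'origin': [-0.0608660066884158, 713.4290277858831, 804.6937746734311], 'orientation': [-0.7337803097563599, 2.5744537170502046, -1.1385054379309223]}
{'fx': 297.3186396354542, 'fy': 297.3186396354542, 'cx': 257.3467030429293, 'cy': 189.7111514978793, 'tool_from_camera': array([[ 6.39975329e-04, -9.56023709e-01, -2.93288695e-01,
         8.10727731e+01],
       [ 9.99999353e-01,  8.87526770e-04, -7.10977689e-04,
        -1.17166707e+00],
       [ 9.40013095e-04, -2.93288050e-01,  9.56023659e-01,
        -1.45537732e+02],
       [ 0.00000000e+00,  0.00000000e+00,  0.00000000e+00,
         1.00000000e+00]])}
0.1 [ 216.98344466 -585.62135905  238.98083954] [-3.09093436e+00 -5.54148670e-01  3.52683165e-04] 88.04345942755089
```

View pics/scene0.png

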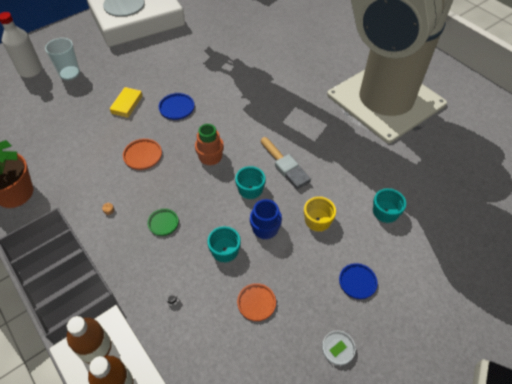

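View pics/side0.png

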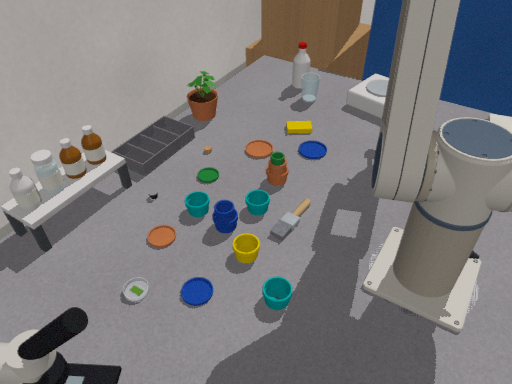

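The scene shows nest A (green in clay in clay) at scene (209,143) and nest B (blue in blue) at (265,218). The orange saucers are at (142,154) and (257,302), the blue ones at (176,106) and (358,281), and the green one at (163,222). The look-alikes are the turquoise pans at (250,182), (224,243) and (389,205) and the yellow one at (320,213). Next I measure positions and crop the nests to confirm.

```bash
cat > h.py <<'E'
import numpy as np, cv2
from scipy.spatial.transform import Rotation as R
from workcell import *
def toplane(cam,uv,z):
    m=camera_model(cam); uv=np.atleast_2d(uv).astype(float)
    d=np.c_[(uv[:,0]-m['cx'])/m['fx'],(uv[:,1]-m['cy'])/m['fy'],np.ones(len(uv))]
    o=np.array(m['origin']); d=d@R.from_rotvec(m['orientation']).as_matrix().T
    return o+d*((z-o[2])/d[:,2])[:,None]
def toworld(cam,p):
    m=camera_model(cam); return R.from_rotvec(m['orientation']).apply(p)+m['origin']
def ring(cam,mask,z):
    c=max(cv2.findContours(mask.astype(np.uint8),0,1)[0],key=cv2.contourArea)[:,0]
    P=toplane(cam,c,z)[:,:2].astype(np.float32)
    (e,ax,_)=cv2.fitEllipse(P); return np.round(e,1),np.round(ax,1)
E
cat > m.py <<'E'
from h import *
T=["clay_saucer_large","clay_saucer_small","blue_saucer_large","blue_saucer_small","green_saucer","clay_pan","blue_pan","clay_pot","blue_pot","green_pot"]
for c in("scene","side"):
    im=get_image(c)
    for t in T:
        if 'saucer' in t:
            for r in outline_of(t,c)[:3]:
                m=r['mask']; 
                if m.sum()>50: print(c,t,round(r['confidence'],2),np.round(np.argwhere(m).mean(0)[::-1]),im[m].mean(0).round(),*ring(c,m,8))
        else:
            for r in pinpoint(t,c)[:2]: print(c,t,round(r['confidence'],2),toworld(c,r['xyz']).round(1))
a=cv2.imread("pics/scene0.png");b=cv2.imread("pics/side0.png")
f=lambda i,x,y:cv2.resize(i[y-35:y+35,x-35:x+35],(380,280),interpolation=2)
cv2.imwrite("pics/crop.png",np.vstack([np.hstack([f(a,209,143),f(a,265,218)]),np.hstack([f(b,278,168),f(b,225,216)])]))
E
python3 m.py
```

```text
scene clay_saucer_large 0.96 [142. 153.] [177.  98.  60.] [ 587.1 -222.2] [89.4 99. ]
scene clay_saucer_small 0.65 [256. 301.] [181.  98.  58.] [601.  228.8] [70.6 73.4]
scene blue_saucer_large 0.76 [176. 106.] [ 33.  60. 145.] [ 438.6 -306.8] [89.1 95.2]
scene blue_saucer_small 0.79 [358. 280.] [ 24.  52. 140.] [419.1 314.1] [71.7 74.6]
scene blue_saucer_small 0.42 [266. 213.] [18. 36. 93.] [462.2  86.3] [54.2 76.1]
scene green_saucer 0.86 [163. 221.] [ 66. 130.  73.] [647.5 -30. ] [62.8 66.4]
scene clay_pan 0.69 [ 464.4 -120.6    3.8]
scene blue_pan 0.89 [580.7 102.5  -4.9]
scene blue_pan 0.75 [447.6  10.9  -2.7]
scene clay_pot 0.67 [ 465.6 -124.9    6.5]
scene clay_pot 0.31 [ 466.7 -123.3   13.9]
scene blue_pot 0.56 [487.6 114.1   7. ]
scene green_pot 0.65 [ 462.  -126.    12.7]
side clay_saucer_large 0.69 [258. 148.] [166. 102.  65.] [ 587.1 -214.3] [91.7 95.3]
side clay_saucer_small 0.72 [161. 235.] [171. 104.  64.] [599.7 232.7] [69.4 74.8]
side blue_saucer_large 0.87 [312. 149.] [ 31.  67. 145.] [ 439.4 -299.3] [90.9 98. ]
side blue_saucer_small 0.71 [197. 291.] [ 29.  67. 149.] [418.3 318. ] [72.  75.8]
side green_saucer 0.84 [208. 175.] [ 39. 113.  56.] [646.4 -23.5] [63.7 72.2]
side clay_pan 0.73 [ 463.9 -122.     1.9]
side blue_pan 0.75 [484.2 112.   -1.5]
side blue_pan 0.73 [580.4 103.2   1.4]
side clay_pot 0.7 [ 465.4 -120.8    2.2]
side blue_pot 0.68 [484.2 112.5   3.9]
side green_pot 0.42 [ 472.1 -120.9   10.5]
```

View pics/crop.png

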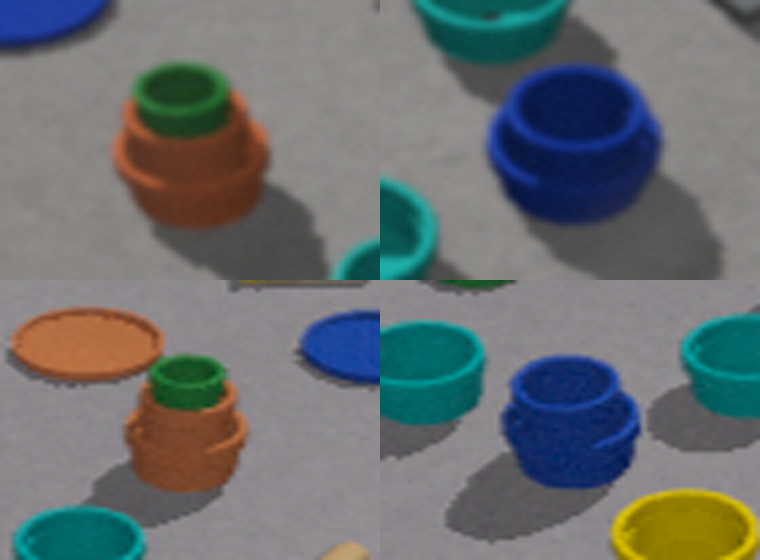

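The crop confirms nest A as green in clay pot in clay pan, and nest B as dark blue pot in dark blue pan. Scene saucer (142,154) is the large clay, (257,302) the small clay, (176,106) the large blue and (358,281) the small blue. Now I align the tool's yaw with the world and go above nest A.

```bash
python3 -m jog '0 0 0 0 0 0.677 -1; 0 0 0 0 0 0.677 -1; 0 0 0 0 0 0.677 -1; 0 0 0 0 0 0.677 -1'
python3 -m jog '0.4 -0.8 0 0 0 0 -1;0.4 -0.8 0 0 0 0 -1;0.4 -0.8 0 0 0 0 -1;0.4 -0.8 0 0 0 0 -1;0.4 -0.8 0 0 0 0 -1;0.4 -0.8 0 0 0 0 -1'
python3 -m jog '0.42 -0.8 0 0 0 0 -1;0.42 -0.8 0 0 0 0 -1;0.42 -0.8 0 0 0 0 -1;0.42 -0.8 0 0 0 0 -1;0.42 -0.8 0 0 0 0 -1;0.42 -0.8 0 0 0 0 -1'
python3 -m jog '0.42 -0.73 0 0 0 0 -1;0.42 -0.73 0 0 0 0 -1;0.42 -0.73 0 0 0 0 -1;0.42 -0.73 0 0 0 0 -1;0.42 -0.73 0 0 0 0 -1;0.42 -0.73 0 0 0 0 -1;0.42 -0.73 0 0 0 0 -1'
cat > w.py <<'E'
from h import *
import sys
def wr(uv,z,o):  # wrist pixels -> world points at height z
    m=camera_model("wrist"); uv=np.atleast_2d(uv).astype(float)-[m['cx'],m['cy']]
    r=np.linalg.norm(uv,axis=1); th=r/m['fx']; k=np.where(r>1e-9,np.sin(th)/np.maximum(r,1e-9),0)
    d=np.c_[uv*k[:,None],np.cos(th)]; T=np.array(m['tool_from_camera']); Q=R.from_rotvec(o['orientation']).as_matrix()
    c=Q@T[:3,3]+o['ee_pos']; d=d@(Q@T[:3,:3]).T
    return c+d*((z-c[2])/d[:,2])[:,None]
def look(name):
    o=get_obs(); im=get_image("wrist"); cv2.imwrite(f"pics/{name}.png",im[:,:,::-1]); return o,im
def wring(mask,z,o):
    c=max(cv2.findContours(mask.astype(np.uint8),0,1)[0],key=cv2.contourArea)[:,0]
    P=wr(c,z,o)[:,:2].astype(np.float32); e,ax,_=cv2.fitEllipse(P); (c2,r)=cv2.minEnclosingCircle(P)
    return np.round(e,1),np.round(ax,1),np.round(c2,1),round(2*r,1)
E
python3 - <<'E'
from w import *
o,im=look("w1"); print(o['t'],o['ee_pos'],o['orientation'],o['ft_force'])
for t,z in(("green_pot",90),("clay_pot",71),("clay_pan",42),("clay_saucer_large",9),("green_saucer",9)):
    for r in outline_of(t,"wrist")[:2]:
        if r['mask'].sum()>50: print(t,round(r['confidence'],2),np.round(np.argwhere(r['mask']).mean(0)[::-1]),wring(r['mask'],z,o))
E
```

```text
t: 1.6
ee_pos: [217.1, -586.0, 239.7]
orientation: [-3.142, 0.0, -0.0]
ft_force: [-0.5, 0.7, -0.0]
width: 87.5
grasp_force: 0.0
t: 2.2
ee_pos: [297.5, -426.2, 240.1]
orientation: [3.141, 0.005, 0.001]
ft_force: [0.6, -0.7, 0.3]
width: 88.0
grasp_force: 0.0
t: 2.8
ee_pos: [381.4, -267.0, 239.9]
orientation: [3.141, 0.002, 0.001]
ft_force: [-0.2, -0.4, -0.4]
width: 87.5
grasp_force: 0.0
t: 3.5
ee_pos: [464.5, -121.7, 239.6]
orientation: [3.141, -0.003, -0.001]
ft_force: [-0.4, -0.4, -0.1]
width: 87.9
grasp_force: 0.0
3.5 [ 464.52048537 -121.67651336  239.55048851] [ 3.14134602e+00 -2.74173531e-03 -5.73046528e-04] [-0.36007082 -0.38566915 -0.09599669]
green_pot 0.69 [258. 178.] (array([ 466.7, -120.7]), array([38.4, 42.5]), array([ 467. , -120.6]), 43.3)
clay_pan 0.68 [252. 156.] (array([ 465.3, -119.9]), array([59.9, 60.4]), array([ 467.3, -119.3]), 64.5)
clay_saucer_large 0.84 [335.  70.] (array([ 588.3, -220.3]), array([91.3, 92.2]), array([ 589.4, -219.7]), 95.1)
green_saucer 0.77 [185.  25.] (array([648. , -28.7]), array([63.5, 65.3]), array([647.9, -29. ]), 66.8)
```

View pics/w1.png

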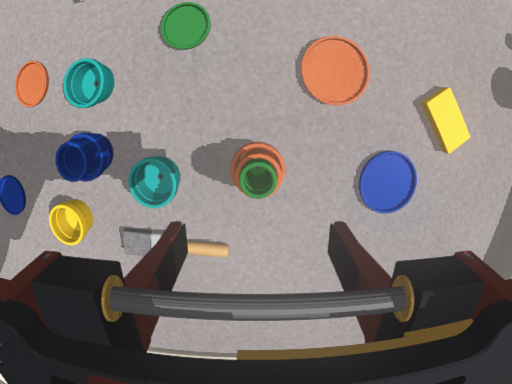

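The wrist picture agrees: green rim at (258,178), clay large saucer at (335,70), green saucer at (185,25). I'm picking the green pot.

```bash
python3 -m jog '0.01 -0.005 0.2 0 0 0 -1;0.01 -0.005 0.4 0 0 0 -1;0.01 -0.005 0.6 0 0 0 -1;0.01 -0.005 0.68 0 0 0 -1;0.01 -0.005 0.738 0 0 0 -1;0.01 -0.005 0.738 0 0 0 -1;0.01 -0.005 0.738 0 0 0 -1'
python3 -m jog '0 0 0 0 0 0 0;0 0 0 0 0 0 1;0 0 0 0 0 0 1;0 0 0 0 0 0 1;0 0 0 0 0 0 1;0 0 0 0 0 0 1;0 0 0 0 0 0 1'
```

```text
t: 4.5
ee_pos: [467.6, -119.2, 92.7]
orientation: [3.141, 0.0, 0.001]
ft_force: [0.9, -0.1, -0.3]
width: 87.8
grasp_force: 0.0
t: 5.2
ee_pos: [467.0, -119.0, 92.1]
orientation: [3.141, 0.001, 0.0]
ft_force: [-0.1, -0.6, 1.0]
width: 39.7
grasp_force: 30.0
```

```bash
python3 -m jog '0 0 -0.05 0 0 0 1;0 0 -0.15 0 0 0 1;0 0 -0.3 0 0 0 1;0 0 -0.45 0 0 0 1;0 0 -0.6 0 0 0 1;0 0 -0.7 0 0 0 1;0 0 -0.7 0 0 0 1'
python3 - <<'E'
from w import *
o,im=look("w2"); s=get_image("side"); print(o['t'],o['ee_pos'],o['width'])
cv2.imwrite("pics/s2.png",np.hstack([im[100:300,130:390,::-1],s[60:260,130:390,::-1]]))
for t,z in(("green_saucer",9),("clay_saucer_large",9)):
    for r in outline_of(t,"wrist")[:1]: print(t,wring(r['mask'],z,o))
for t in("clay_pot","clay_pan"):
    for r in pinpoint(t,"side")[:1]: print(t,toworld("side",r['xyz']).round(1))
E
```

```text
t: 5.9
ee_pos: [468.6, -119.4, 235.2]
orientation: [3.14, 0.001, 0.009]
ft_force: [0.3, -0.6, 0.1]
width: 39.5
grasp_force: 30.0
5.9 [ 468.58741359 -119.37667609  235.20765022] 39.52540801942994
green_saucer (array([647.9, -28.7]), array([63.8, 65.7]), array([648.3, -29.1]), 67.4)
clay_saucer_large (array([ 588.5, -220.1]), array([89. , 91.1]), array([ 589.4, -220.1]), 93.2)
clay_pot [ 467.2 -117.5    0.7]
clay_pan [ 463.2 -120.2    0.8]
```

View pics/s2.png

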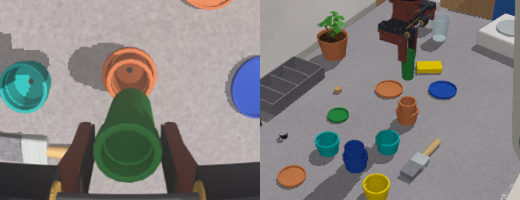

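The green pot hangs straight between the fingers (crop, around (130,140)) and the clay nest stays standing. Moving it to the green saucer.

```bash
python3 -m jog '0.1 -0.05 0 0 0 0 1;0.3 -0.15 0 0 0 0 1;0.5 -0.25 0 0 0 0 1;0.7 -0.35 0 0 0 0 1;0.85 -0.42 0 0 0 0 1;0.9 -0.45 0 0 0 0 1;0.9 -0.45 0 0 0 0 1;0.9 -0.45 0 0 0 0 1'
python3 -m jog '0 0 0.15 0 0 0 1;0 0 0.3 0 0 0 1;0 0 0.45 0 0 0 1;0 0 0.55 0 0 0 1;0 0 0.6 0 0 0 1;0 0 0.65 0 0 0 1;0 0 0.68 0 0 0 1;0 0 0.68 0 0 0 1'
```

```text
t: 7.0
ee_pos: [645.4, -29.3, 231.0]
orientation: [3.142, 0.0, -0.004]
ft_force: [-0.3, -0.2, -0.0]
width: 39.4
grasp_force: 30.0
t: 7.8
ee_pos: [646.7, -29.1, 96.0]
orientation: [-3.142, -0.0, 0.001]
ft_force: [0.1, 0.4, -0.7]
width: 39.7
grasp_force: 30.0
```

```bash
python3 -m jog '0.005 0 0.02 0 0 0 1;0.005 0 0.03 0 0 0 1;0.005 0 0.04 0 0 0 1;0.005 0 0.044 0 0 0 1;0.005 0 0.046 0 0 0 1;0.005 0 0.048 0 0 0 1;0.005 0 0.048 0 0 0 1;0.005 0 0.048 0 0 0 1'
```

```text
t: 8.6
ee_pos: [648.0, -28.9, 86.5]
orientation: [-3.142, -0.0, -0.0]
ft_force: [-0.4, 0.1, -0.4]
width: 39.2
grasp_force: 30.0
```

```bash
python3 -m jog '0 0 0.002 0 0 0 1;0 0 0.002 0 0 0 1;0 0 0.003 0 0 0 1;0 0 0.003 0 0 0 1'
```

```text
t: 9.0
ee_pos: [648.2, -28.9, 86.1]
orientation: [3.142, 0.001, 0.001]
ft_force: [-0.5, -0.3, 2.3]
width: 39.5
grasp_force: 30.0
```

```bash
python3 -m jog '0 0 0 0 0 0 0;0 0 0 0 0 0 -0.3;0 0 0 0 0 0 -0.6;0 0 0 0 0 0 -1;0 0 0 0 0 0 -1'
python3 -m jog '0 0 -0.1 0 0 0 -1;0 0 -0.3 0 0 0 -1;0 0 -0.5 0 0 0 -1;0 0 -0.7 0 0 0 -1;0 0 -0.72 0 0 0 -1'
python3 -m jog '-0.2 0.1 0 0 0 0 -1;-0.4 0.2 0 0 0 0 -1;-0.6 0.3 0 0 0 0 -1;-0.8 0.4 0 0 0 0 -1;-0.905 0.455 0 0 0 0 -1;-0.905 0.455 0 0 0 0 -1;-0.905 0.455 0 0 0 0 -1;-0.905 0.455 0 0 0 0 -1'
python3 - <<'E'
from w import *
o,im=look("w3"); print(o['t'],o['ee_pos'],o['orientation'])
for t,z in(("clay_pot",71),("clay_pan",42),("clay_saucer_large",9),("green_saucer",9),("clay_saucer_small",9),("blue_saucer_large",9)):
    for r in outline_of(t,"wrist")[:1]: print(t,round(r['confidence'],2),wring(r['mask'],z,o))
for t in("green_pot","clay_pot"):
  for c in("scene","side"):
    get_image(c)
    for r in pinpoint(t,c)[:1]: print(t,toworld(c,r['xyz']).round(1))
E
```

```text
t: 9.5
ee_pos: [647.9, -28.9, 85.8]
orientation: [-3.142, -0.001, 0.0]
ft_force: [0.1, 0.1, 0.8]
width: 72.3
grasp_force: 0.0
t: 10.0
ee_pos: [651.0, -29.1, 235.8]
orientation: [3.141, 0.0, 0.015]
ft_force: [0.6, -0.1, -0.2]
width: 87.8
grasp_force: 0.0
t: 10.8
ee_pos: [468.2, -119.7, 229.8]
orientation: [3.142, 0.001, 0.001]
ft_force: [-0.7, 0.4, -0.5]
width: 87.8
grasp_force: 0.0
10.8 [ 468.21235041 -119.71596575  229.84183053] [3.14156584e+00 1.16065308e-03 1.22372473e-03]
clay_pot 0.94 (array([ 466.9, -120.3]), array([48.6, 56.5]), array([ 467.8, -120.1]), 57.8)
clay_pan 0.58 (array([ 464.8, -120.3]), array([60.6, 62.9]), array([ 466.8, -120.4]), 66.2)
clay_saucer_large 0.55 (array([ 588.2, -219.8]), array([89.5, 90.5]), array([ 587.9, -219.7]), 92.1)
green_saucer 0.69 (array([647.2, -29.8]), array([58.6, 61.7]), array([647.7, -29.3]), 66.4)
clay_saucer_small 0.92 (array([600.7, 228.2]), array([73.1, 79.5]), array([601.9, 228.2]), 81.3)
blue_saucer_large 0.77 (array([ 440.3, -304.3]), array([89.8, 90.8]), array([ 440.9, -304.3]), 93.5)
green_pot [645.7 -32.3   5.9]
green_pot [652.4 -29.9   2. ]
clay_pot [ 466.2 -123.1    6.3]
clay_pot [ 465.8 -118.5    2.1]
```

View pics/w3.png

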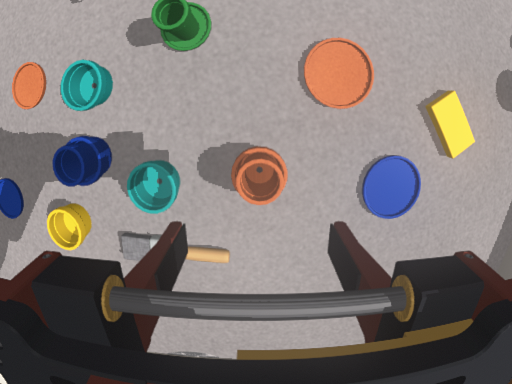

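Green stands upright in its saucer at (175,22), and the clay pot is at (259,177). Gripping the clay pot.

```bash
python3 -m jog '-0.004 0 0.2 0 0 0 -1;-0.004 0 0.4 0 0 0 -1;-0.004 0 0.6 0 0 0 -1;-0.004 0 0.74 0 0 0 -1;-0.004 0 0.80 0 0 0 -1;-0.004 0 0.825 0 0 0 -1;-0.004 0 0.825 0 0 0 -1;-0.004 0 0.825 0 0 0 -1'
python3 -m jog '0 0 0 0 0 0 -0.2;0 0 0 0 0 0 0;0 0 0 0 0 0 1;0 0 0 0 0 0 1;0 0 0 0 0 0 1;0 0 0 0 0 0 1;0 0 0 0 0 0 1'
python3 -m jog '0 0 -0.02 0 0 0 1;0 0 -0.1 0 0 0 1;0 0 -0.2 0 0 0 1;0 0 -0.35 0 0 0 1;0 0 -0.5 0 0 0 1;0 0 -0.7 0 0 0 1;0 0 -0.8 0 0 0 1;0 0 -0.8 0 0 0 1'
python3 - <<'E'
from w import *
o,im=look("w4"); s=get_image("side"); print(o['t'],o['ee_pos'],o['width'])
cv2.imwrite("pics/s4.png",np.hstack([im[100:300,130:390,::-1],s[60:260,130:390,::-1]]))
for t in("clay_pan",):
    for r in outline_of(t,"wrist")[:1]: print(t,wring(r['mask'],42,o))
E
```

```text
t: 12.35
ee_pos: [467.1, -120.2, 66.0]
orientation: [3.141, 0.0, 0.003]
ft_force: [-0.3, 1.0, 0.5]
width: 87.8
grasp_force: 0.0
t: 13.05
ee_pos: [466.4, -120.1, 65.0]
orientation: [3.141, 0.0, 0.001]
ft_force: [-0.5, -0.6, 3.0]
width: 51.8
grasp_force: 30.0
t: 13.85
ee_pos: [467.7, -120.3, 227.6]
orientation: [3.14, 0.001, 0.009]
ft_force: [0.5, 0.5, -1.1]
width: 51.8
grasp_force: 30.0
13.85 [ 467.73253265 -120.34233035  227.63561564] 51.78181038334973
clay_pan (array([ 469.7, -119.9]), array([55.9, 68.5]), array([ 465.7, -119.7]), 67.7)
```

View pics/s4.png

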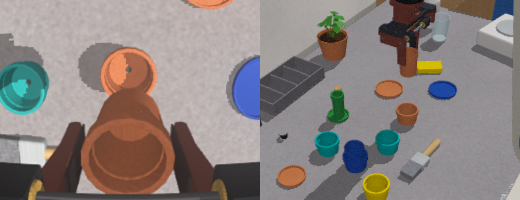

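The clay pot is lifted clear and the pan stays put. Next, the small clay saucer.

```bash
python3 -m jog '0.08 -0.2 0 0 0 0 1;0.16 -0.4 0 0 0 0 1;0.24 -0.6 0 0 0 0 1;0.32 -0.8 0 0 0 0 1;0.335 -0.87 0 0 0 0 1;0.335 -0.87 0 0 0 0 1'
python3 -m jog '0.08 -0.2 0 0 0 0 1;0.16 -0.4 0 0 0 0 1;0.24 -0.6 0 0 0 0 1;0.32 -0.8 0 0 0 0 1;0.335 -0.875 0 0 0 0 1;0.335 -0.875 0 0 0 0 1;0.335 -0.875 0 0 0 0 1'
python3 - <<'E'
from w import *
o,im=look("w5"); print(o['t'],o['ee_pos'],o['width'])
for t in("clay_saucer_small","blue_saucer_small"):
    for r in outline_of(t,"wrist")[:1]: print(t,wring(r['mask'],9,o))
E
python3 -m jog '0 0 0.15 0 0 0 1;0 0 0.35 0 0 0 1;0 0 0.55 0 0 0 1;0 0 0.65 0 0 0 1;0 0 0.7 0 0 0 1;0 0 0.74 0 0 0 1;0 0 0.74 0 0 0 1'
```

```text
t: 14.6
ee_pos: [532.4, 55.6, 222.9]
orientation: [3.141, 0.005, -0.005]
ft_force: [-0.2, -0.7, -0.5]
width: 51.9
grasp_force: 30.0
t: 15.3
ee_pos: [599.1, 227.2, 223.8]
orientation: [3.14, -0.0, -0.004]
ft_force: [0.1, -0.9, -0.2]
width: 51.8
grasp_force: 30.0
15.3 [599.08304226 227.24331733 223.82788044] 51.75094704030294
clay_saucer_small (array([602.5, 230.6]), array([67.6, 72.7]), array([602.3, 230.5]), 73.3)
blue_saucer_small (array([422.2, 291.9]), array([21.9, 38.5]), array([426., 294.]), 40.4)
t: 16.15
ee_pos: [600.2, 228.6, 76.9]
orientation: [3.142, -0.0, -0.0]
ft_force: [-0.4, -0.1, -0.5]
width: 52.2
grasp_force: 30.0
```

```bash
python3 -m jog '0.008 -0.006 0.03 0 0 0 1;0.008 -0.006 0.05 0 0 0 1;0.008 -0.006 0.056 0 0 0 1;0.008 -0.006 0.06 0 0 0 1;0.008 -0.006 0.062 0 0 0 1;0.008 -0.006 0.063 0 0 0 1;0.008 -0.006 0.064 0 0 0 1;0.008 -0.006 0.064 0 0 0 1'
```

```text
t: 16.95
ee_pos: [601.8, 230.3, 64.2]
orientation: [-3.142, -0.0, -0.0]
ft_force: [-0.4, 0.0, -0.6]
width: 51.6
grasp_force: 30.0
```

```bash
python3 -m jog '0 0 0.002 0 0 0 1;0 0 0.002 0 0 0 1;0 0 0.003 0 0 0 1;0 0 0.003 0 0 0 1'
```

```text
t: 17.35
ee_pos: [602.1, 230.3, 64.0]
orientation: [-3.141, -0.0, -0.001]
ft_force: [-0.0, -1.8, 4.9]
width: 52.1
grasp_force: 30.0
```

```bash
python3 -m jog '0 0 0 0 0 0 -0.2;0 0 0 0 0 0 -0.5;0 0 0 0 0 0 -1;0 0 0 0 0 0 -1;0 0 0 0 0 0 -1'
python3 -m jog '0 0 -0.1 0 0 0 -1;0 0 -0.3 0 0 0 -1;0 0 -0.5 0 0 0 -1;0 0 -0.7 0 0 0 -1;0 0 -0.85 0 0 0 -1'
python3 -m jog '-0.2 0.2 0 0 0 0 -1;-0.4 0.4 0 0 0 0 -1;-0.58 0.59 0 0 0 0 -1;-0.58 0.59 0 0 0 0 -1;-0.58 0.59 0 0 0 0 -1;-0.58 0.59 0 0 0 0 -1'
python3 - <<'E'
from w import *
o,im=look("w6"); print(o['t'],o['ee_pos'],o['orientation'])
for t,z in(("blue_pot",71),("blue_pan",42),("clay_saucer_small",9),("blue_saucer_small",9)):
    for r in outline_of(t,"wrist")[:3]:
        if r['mask'].sum()>50: print(t,round(r['confidence'],2),np.round(np.argwhere(r['mask']).mean(0)[::-1]),wring(r['mask'],z,o))
E
```

```text
t: 17.85
ee_pos: [601.5, 230.3, 63.2]
orientation: [3.142, 0.001, -0.001]
ft_force: [-0.0, -0.1, -0.2]
width: 81.3
grasp_force: 0.0
t: 18.35
ee_pos: [602.2, 230.5, 236.2]
orientation: [-3.141, -0.001, -0.003]
ft_force: [0.1, 0.9, 0.2]
width: 87.7
grasp_force: 0.0
t: 18.95
ee_pos: [487.1, 112.7, 234.1]
orientation: [-3.141, 0.0, -0.003]
ft_force: [0.4, -0.5, 0.3]
width: 87.8
grasp_force: 0.0
18.95 [487.10263957 112.73852889 234.06545853] [-3.14090001e+00  3.45095282e-04 -3.19585671e-03]
blue_pot 0.61 [259. 176.] (array([488.3, 112.1]), array([49.6, 55.9]), array([488.8, 112.5]), 57.2)
blue_pan 0.97 [258. 159.] (array([484.6, 111.8]), array([60.6, 63. ]), array([486.6, 111.9]), 64.9)
blue_pan 0.78 [178. 325.] (array([244.8, 236.7]), array([36.3, 66. ]), array([253.6, 237.2]), 64.7)
blue_pan 0.68 [267.  88.] (array([583.3, 103. ]), array([64.1, 64.7]), array([583.4, 103.1]), 66.9)
clay_saucer_small 0.77 [177.  78.] (array([601.6, 230.7]), array([67.9, 68.6]), array([601.8, 230. ]), 74.2)
blue_saucer_small 0.82 [119. 211.] (array([421.6, 315.1]), array([70.9, 72. ]), array([421.8, 315.5]), 74.7)
blue_saucer_small 0.33 [477. 104.] (array([ 588.4, -217.5]), array([89.2, 93.6]), array([ 588. , -217.4]), 95.3)
```

View pics/w6.png

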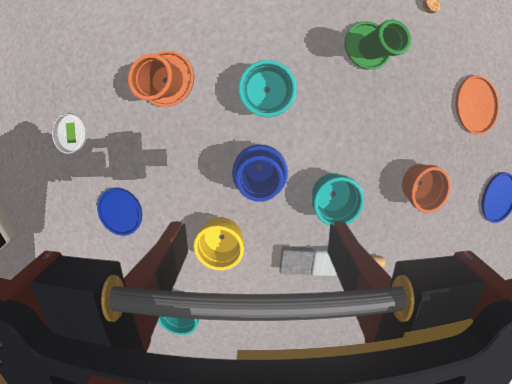

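The clay pot is upright in its saucer at (160,78). The dark blue pot is at (259,175), and the yellow and turquoise pans are clear of the fingers.

```bash
python3 -m jog '0.002 0 0.2 0 0 0 -1;0.002 0 0.4 0 0 0 -1;0.002 0 0.6 0 0 0 -1;0.002 0 0.74 0 0 0 -1;0.002 0 0.81 0 0 0 -1;0.002 0 0.84 0 0 0 -1;0.002 0 0.84 0 0 0 -1;0.002 0 0.84 0 0 0 -1'
python3 -m jog '0 0 0 0 0 0 -0.2;0 0 0 0 0 0 0;0 0 0 0 0 0 1;0 0 0 0 0 0 1;0 0 0 0 0 0 1;0 0 0 0 0 0 1;0 0 0 0 0 0 1'
python3 -m jog '0 0 -0.02 0 0 0 1;0 0 -0.1 0 0 0 1;0 0 -0.2 0 0 0 1;0 0 -0.35 0 0 0 1;0 0 -0.5 0 0 0 1;0 0 -0.7 0 0 0 1;0 0 -0.8 0 0 0 1;0 0 -0.8 0 0 0 1'
python3 - <<'E'
from w import *
o,im=look("w7"); s=get_image("side"); print(o['t'],o['ee_pos'],o['width'])
cv2.imwrite("pics/s7.png",np.hstack([im[100:300,130:390,::-1],s[60:300,130:390,::-1][:200]]))
for t in("blue_pan",):
    for r in outline_of(t,"wrist")[:2]: print(t,np.round(np.argwhere(r['mask']).mean(0)[::-1]),wring(r['mask'],42,o))
E
```

```text
t: 20.0
ee_pos: [486.8, 112.5, 66.0]
orientation: [-3.141, -0.001, -0.002]
ft_force: [0.1, -0.2, -0.3]
width: 87.6
grasp_force: 0.0
t: 20.7
ee_pos: [486.3, 112.2, 65.6]
orientation: [-3.142, -0.0, -0.001]
ft_force: [0.3, -1.2, 3.8]
width: 51.3
grasp_force: 30.0
t: 21.5
ee_pos: [487.8, 112.6, 228.4]
orientation: [-3.14, -0.001, -0.009]
ft_force: [1.3, -0.3, -1.4]
width: 51.3
grasp_force: 30.0
21.5 [487.76251394 112.63583348 228.44599647] 51.282247958789455
blue_pan [260. 169.] (array([490.7, 111.7]), array([54. , 68.1]), array([486.3, 111.5]), 66.6)
blue_pan [267.  89.] (array([583.1, 103.4]), array([63. , 63.5]), array([583.2, 103.4]), 65.5)
```

View pics/s7.png

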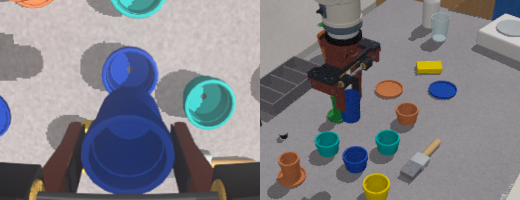

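The blue pot is free and the blue pan still stands at (130,72). Next, the small blue saucer.

```bash
python3 -m jog '-0.08 -0.2 0 0 0 0 1;-0.14 -0.4 0 0 0 0 1;-0.2 -0.6 0 0 0 0 1;-0.27 -0.8 0 0 0 0 1;-0.33 -0.98 0 0 0 0 1;-0.33 -1 0 0 0 0 1;-0.33 -1 0 0 0 0 1;-0.33 -1 0 0 0 0 1'
python3 -m jog '0 -0.015 0.15 0 0 0 1;0 -0.015 0.35 0 0 0 1;0 -0.015 0.55 0 0 0 1;0 -0.015 0.65 0 0 0 1;0 -0.015 0.7 0 0 0 1;0 -0.015 0.74 0 0 0 1;0 -0.015 0.74 0 0 0 1;0 -0.015 0.74 0 0 0 1'
python3 - <<'E'
from w import *
o,im=look("w8")
for r in outline_of("blue_saucer_small","wrist")[:1]: print(r['confidence'],wring(r['mask'],9,o))
E
```

```text
t: 22.45
ee_pos: [419.7, 311.1, 224.3]
orientation: [3.14, 0.0, -0.003]
ft_force: [-0.6, -0.5, -0.7]
width: 51.5
grasp_force: 30.0
t: 23.25
ee_pos: [420.8, 315.4, 78.3]
orientation: [-3.141, 0.0, -0.002]
ft_force: [-0.5, 0.2, -0.9]
width: 51.4
grasp_force: 30.0
0.66 (array([422.1, 316.1]), array([66.6, 67.1]), array([421.7, 316.4]), 73.2)
```

```bash
python3 -m jog '0.004 -0.002 0.03 0 0 0 1;0.004 -0.002 0.05 0 0 0 1;0.004 -0.002 0.056 0 0 0 1;0.004 -0.002 0.06 0 0 0 1;0.004 -0.002 0.062 0 0 0 1;0.004 -0.002 0.064 0 0 0 1;0.004 -0.002 0.066 0 0 0 1;0.004 -0.002 0.066 0 0 0 1'
```

```text
t: 24.15
ee_pos: [421.0, 315.6, 64.7]
orientation: [-3.141, -0.001, -0.001]
ft_force: [-0.5, -2.1, 3.5]
width: 51.0
grasp_force: 30.0
```

```bash
python3 -m jog '0 0 0 0 0 0 -0.2;0 0 0 0 0 0 -0.5;0 0 0 0 0 0 -1;0 0 0 0 0 0 -1;0 0 0 0 0 0 -1'
python3 -m jog '0 0 -0.1 0 0 0 -1;0 0 -0.3 0 0 0 -1;0 0 -0.5 0 0 0 -1;0 0 -0.7 0 0 0 -1;0 0 -0.8 0 0 0 -1'
python3 -m jog '0.08 0.2 0 0 0 0 -1;0.14 0.4 0 0 0 0 -1;0.2 0.6 0 0 0 0 -1;0.27 0.8 0 0 0 0 -1;0.32 1 0 0 0 0 -1;0.32 1 0 0 0 0 -1;0.32 1 0 0 0 0 -1;0.32 1 0 0 0 0 -1'
python3 - <<'E'
from w import *
o,im=look("w9"); print(o['t'],o['ee_pos'],o['orientation'])
for t,z in(("blue_pan",42),("clay_pan",42),("blue_saucer_small",9)):
    for r in outline_of(t,"wrist")[:3]:
        if r['mask'].sum()>50: print(t,round(r['confidence'],2),np.round(np.argwhere(r['mask']).mean(0)[::-1]),im[r['mask']].mean(0).round(),wring(r['mask'],z,o))
E
```

```text
t: 24.65
ee_pos: [420.9, 315.7, 64.2]
orientation: [-3.142, -0.001, 0.0]
ft_force: [-0.4, 0.2, 0.7]
width: 81.3
grasp_force: 0.0
t: 25.15
ee_pos: [421.9, 316.4, 227.7]
orientation: [-3.139, -0.001, -0.006]
ft_force: [0.1, -0.2, 0.1]
width: 87.8
grasp_force: 0.0
t: 25.95
ee_pos: [484.7, 116.3, 224.2]
orientation: [-3.141, -0.001, 0.0]
ft_force: [-0.4, -0.3, 0.3]
width: 88.1
grasp_force: 0.0
25.95 [484.69601003 116.25523548 224.22654369] [-3.14135426e+00 -1.04104470e-03  2.61032977e-04]
blue_pan 0.93 [179. 326.] [ 47. 129. 125.] (array([248.6, 235.4]), array([41.7, 70.1]), array([254.1, 233.9]), 68.5)
blue_pan 0.9 [221. 246.] [204. 176.  64.] (array([389.8, 163.8]), array([62.3, 75.6]), array([390.4, 162.3]), 76.8)
blue_pan 0.76 [342. 199.] [ 61. 136. 132.] (array([452.3,  15.8]), array([60.9, 72.7]), array([453.8,  14.2]), 74.7)
clay_pan 0.69 [432. 187.] [143.  91.  71.] (array([ 467.5, -111.6]), array([62. , 83.9]), array([ 466.8, -109.7]), 83.7)
blue_saucer_small 0.63 [124. 207.] [ 49.  75. 159.] (array([420.5, 315.1]), array([67. , 72.7]), array([421.3, 313.8]), 75.9)
```

View pics/w9.png

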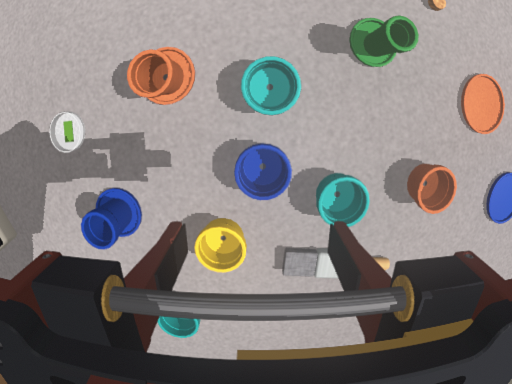

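The blue pot stands in its saucer at (112,215). The dark blue pan meant is at (263,171); the ones at (271,86) and (342,200) are turquoise and (220,245) is yellow. I measure the dark blue rim by colour and confirm it in an enlarged crop.

Run:
```python
from w import *
im=cv2.imread("pics/w9.png"); hsv=cv2.cvtColor(im,40); o=get_obs()
m=cv2.inRange(hsv,(108,120,40),(125,255,255)); q=np.zeros_like(m); q[130:215,220:310]=m[130:215,220:310]
print(o['ee_pos'],wring(q>0,42,o),wring(q>0,38,o))
cv2.imwrite("pics/c9.png",cv2.resize(np.hstack([im[120:225,190:350],cv2.cvtColor(q,8)[120:225,190:350]]),None,fx=2.4,fy=2.4))
```

```text
[484.65884543 116.63152233 224.22086685] (array([485.3, 112.1]), array([63.1, 64.4]), array([485.3, 112.3]), 65.4) (array([484.3, 112.1]), array([63.9, 65.2]), array([484.3, 112.2]), 66.1)
```

View pics/c9.png

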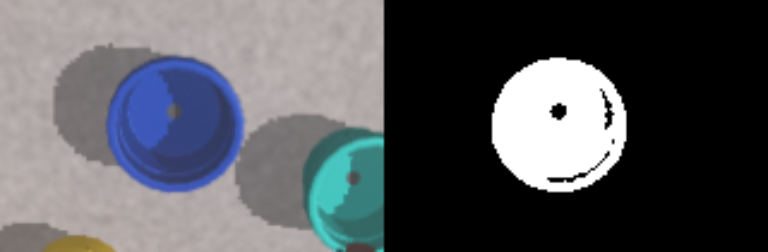

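The crop shows the dark blue pan, empty, with its rim centred at world (485.5, 112.1). Gripping it.

```bash
python3 -m jog '0.004 0.02 0.2 0 0 0 -1;0.004 0.02 0.4 0 0 0 -1;0.004 0.021 0.6 0 0 0 -1;0.004 0.021 0.8 0 0 0 -1;0.004 0.021 0.9 0 0 0 -1;0.004 0.021 0.96 0 0 0 -1;0.004 0.021 0.965 0 0 0 -1;0.004 0.021 0.965 0 0 0 -1'
python3 -m jog '0 0 0 0 0 0 -0.4;0 0 0 0 0 0 -0.2;0 0 0 0 0 0 1;0 0 0 0 0 0 1;0 0 0 0 0 0 1;0 0 0 0 0 0 1;0 0 0 0 0 0 1'
```

```text
t: 26.95
ee_pos: [486.2, 111.9, 31.8]
orientation: [-3.141, -0.001, -0.001]
ft_force: [-0.2, 0.7, -0.1]
width: 87.6
grasp_force: 0.0
t: 27.65
ee_pos: [486.3, 111.5, 32.2]
orientation: [-3.141, -0.0, -0.002]
ft_force: [-0.2, -0.1, 7.6]
width: 66.3
grasp_force: 30.0
```

```bash
python3 -m jog '0 0 -0.02 0 0 0 1;0 0 -0.1 0 0 0 1;0 0 -0.25 0 0 0 1;0 0 -0.4 0 0 0 1;0 0 -0.6 0 0 0 1;0 0 -0.75 0 0 0 1;0 0 -0.8 0 0 0 1;0 0 -0.8 0 0 0 1'
python3 -m jog '-0.02 0.2 0 0 0 0 1;-0.04 0.4 0 0 0 0 1;-0.06 0.6 0 0 0 0 1;-0.08 0.8 0 0 0 0 1;-0.1 1 0 0 0 0 1;-0.1 1 0 0 0 0 1'
python3 -m jog '-0.02 0.2 0 0 0 0 1;-0.04 0.4 0 0 0 0 1;-0.06 0.6 0 0 0 0 1;-0.08 0.8 0 0 0 0 1;-0.12 0.97 0 0 0 0 1;-0.12 0.97 0 0 0 0 1;-0.12 0.97 0 0 0 0 1'
python3 - <<'E'
from w import *
o,im=look("w10"); print(o['t'],o['ee_pos'],o['width'])
for t in("blue_saucer_large","clay_saucer_large"):
  for r in outline_of(t,"wrist")[:1]: print(t,round(r['confidence'],2),np.round(np.argwhere(r['mask']).mean(0)[::-1]),wring(r['mask'],9,o))
E
```

```text
t: 28.45
ee_pos: [486.3, 111.5, 192.4]
orientation: [-3.141, -0.0, -0.004]
ft_force: [0.7, -0.5, -1.4]
width: 66.4
grasp_force: 30.0
t: 29.05
ee_pos: [464.2, -91.9, 189.3]
orientation: [3.142, -0.006, -0.005]
ft_force: [0.2, -0.0, -0.6]
width: 66.4
grasp_force: 30.0
t: 29.75
ee_pos: [441.0, -281.9, 189.5]
orientation: [-3.139, 0.002, 0.004]
ft_force: [-0.9, 0.2, -1.1]
width: 65.8
grasp_force: 30.0
29.75 [ 440.96162696 -281.88600276  189.51103094] 65.8365023765656
blue_saucer_large 0.89 [281. 169.] (array([ 444.2, -307.5]), array([77.7, 93.4]), array([ 439.6, -305.9]), 91.2)
clay_saucer_large 0.82 [203.  43.] (array([ 588.3, -220.1]), array([90.1, 90.6]), array([ 588.1, -220.1]), 92.3)
```

View pics/w10.png

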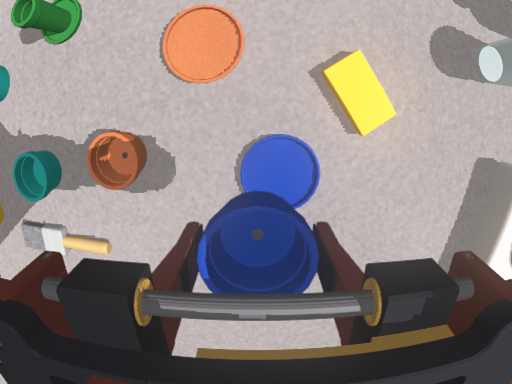

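The held blue pan is at (258,245) and the large blue saucer at (280,172), about 24 mm further along −y.

```bash
python3 -m jog '0 0.06 0 0 0 0 1;0 0.11 0.1 0 0 0 1;0 0.11 0.25 0 0 0 1;0 0.11 0.45 0 0 0 1;0 0.11 0.6 0 0 0 1;0 0.11 0.68 0 0 0 1;0 0.11 0.72 0 0 0 1;0 0.11 0.72 0 0 0 1'
```

```text
t: 30.7
ee_pos: [441.8, -304.3, 46.5]
orientation: [-3.141, -0.002, 0.002]
ft_force: [0.3, -0.4, -0.3]
width: 66.1
grasp_force: 30.0
```

```bash
python3 -m jog '-0.005 0.003 0.02 0 0 0 1;-0.005 0.003 0.035 0 0 0 1;-0.005 0.003 0.042 0 0 0 1;-0.005 0.003 0.045 0 0 0 1;-0.005 0.003 0.047 0 0 0 1;-0.005 0.003 0.049 0 0 0 1;-0.005 0.003 0.05 0 0 0 1;-0.005 0.003 0.05 0 0 0 1'
```

```text
t: 31.5
ee_pos: [440.9, -305.2, 37.3]
orientation: [3.142, 0.0, 0.0]
ft_force: [-0.7, -0.5, -0.4]
width: 66.2
grasp_force: 30.0
```

```bash
python3 -m jog '0 0 0.003 0 0 0 1;0 0 0.004 0 0 0 1;0 0 0.005 0 0 0 1;0 0 0.005 0 0 0 1'
```

```text
t: 31.9
ee_pos: [440.8, -305.2, 36.3]
orientation: [-3.142, -0.001, 0.0]
ft_force: [-0.4, 0.8, -1.1]
width: 66.0
grasp_force: 30.0
```

```bash
python3 -m jog '0 0 0.002 0 0 0 1;0 0 0.002 0 0 0 1;0 0 0.003 0 0 0 1;0 0 0.003 0 0 0 1'
```

```text
t: 32.3
ee_pos: [440.8, -305.2, 36.2]
orientation: [3.142, 0.0, 0.0]
ft_force: [-2.2, 1.3, 7.1]
width: 66.2
grasp_force: 30.0
```

```bash
python3 -m jog '0 0 0 0 0 0 -0.55;0 0 0 0 0 0 -0.6;0 0 0 0 0 0 -0.8;0 0 0 0 0 0 -1;0 0 0 0 0 0 -1;0 0 0 0 0 0 -1'
python3 -m jog '0 0 -0.1 0 0 0 -1;0 0 -0.3 0 0 0 -1;0 0 -0.5 0 0 0 -1;0 0 -0.7 0 0 0 -1;0 0 -0.95 0 0 0 -1;0 0 -0.95 0 0 0 -1'
python3 -m jog '0.03 -0.2 0 0 0 0 -1;0.06 -0.4 0 0 0 0 -1;0.09 -0.6 0 0 0 0 -1;0.12 -0.8 0 0 0 0 -1;0.125 -0.925 0 0 0 0 -1;0.125 -0.925 0 0 0 0 -1;0.125 -0.925 0 0 0 0 -1;0.125 -0.925 0 0 0 0 -1'
python3 - <<'E'
from w import *
o,im=look("w11"); print(o['t'],o['ee_pos'],o['orientation'])
for t,z in(("clay_pan",42),("blue_saucer_large",9),("clay_saucer_large",9)):
    for r in outline_of(t,"wrist")[:2]:
        if r['mask'].sum()>50: print(t,round(r['confidence'],2),np.round(np.argwhere(r['mask']).mean(0)[::-1]),im[r['mask']].mean(0).round(),wring(r['mask'],z,o))
E
```

```text
t: 32.9
ee_pos: [440.9, -305.2, 35.6]
orientation: [-3.142, -0.0, 0.0]
ft_force: [-0.4, -0.1, -0.6]
width: 87.9
grasp_force: 0.0
t: 33.5
ee_pos: [443.9, -307.4, 232.2]
orientation: [3.135, 0.0, 0.015]
ft_force: [-0.5, -0.6, 0.4]
width: 87.6
grasp_force: 0.0
t: 34.3
ee_pos: [465.8, -121.0, 225.5]
orientation: [3.141, -0.0, -0.0]
ft_force: [0.0, -0.4, 0.5]
width: 87.9
grasp_force: 0.0
34.3 [ 465.76808068 -120.95638191  225.46229192] [ 3.14138122e+00 -2.79081423e-04 -2.62654029e-04]
clay_pan 0.7 [ 12. 196.] [ 28.  47. 102.] (array([431.9, 267.4]), array([56.3, 63.9]), array([431.1, 269. ]), 68.8)
clay_pan 0.59 [258. 173.] [176. 108.  79.] (array([ 465. , -120.2]), array([64.6, 66.3]), array([ 464.7, -119.6]), 68.2)
blue_saucer_large 0.84 [383. 178.] [ 64.  78. 141.] (array([ 439.3, -305. ]), array([84.1, 88.2]), array([ 440.4, -303.2]), 92.3)
clay_saucer_large 0.56 [339.  70.] [218. 129.  90.] (array([ 588.2, -219.9]), array([88.9, 89.6]), array([ 587.9, -219.9]), 91.8)
```

View pics/w11.png

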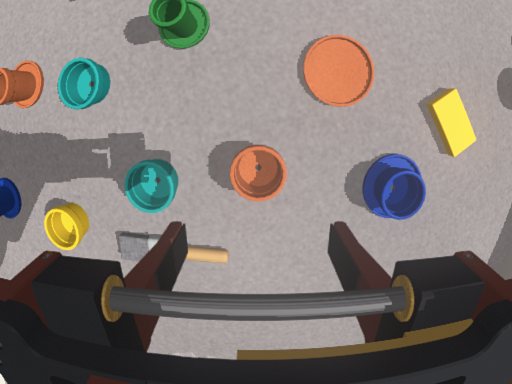

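The blue pan sits in its saucer at (394,186), and the clay pan at (258,173) is free. Gripping it.

```bash
python3 -m jog '-0.002 -0.004 0.2 0 0 0 -1;-0.002 -0.004 0.4 0 0 0 -1;-0.002 -0.004 0.6 0 0 0 -1;-0.002 -0.004 0.8 0 0 0 -1;-0.002 -0.004 0.9 0 0 0 -1;-0.002 -0.004 0.96 0 0 0 -1;-0.002 -0.004 0.968 0 0 0 -1;-0.002 -0.004 0.968 0 0 0 -1'
python3 -m jog '0 0 0 0 0 0 -0.4;0 0 0 0 0 0 -0.2;0 0 0 0 0 0 1;0 0 0 0 0 0 1;0 0 0 0 0 0 1;0 0 0 0 0 0 1;0 0 0 0 0 0 1'
python3 -m jog '0 0 -0.02 0 0 0 1;0 0 -0.1 0 0 0 1;0 0 -0.25 0 0 0 1;0 0 -0.4 0 0 0 1;0 0 -0.6 0 0 0 1;0 0 -0.75 0 0 0 1;0 0 -0.8 0 0 0 1;0 0 -0.8 0 0 0 1'
```

```text
t: 35.3
ee_pos: [465.8, -119.7, 32.5]
orientation: [3.141, -0.0, 0.001]
ft_force: [0.1, 0.5, 0.2]
width: 87.8
grasp_force: 0.0
t: 36.0
ee_pos: [465.9, -119.5, 32.9]
orientation: [3.141, 0.001, 0.002]
ft_force: [-0.6, -0.2, 6.9]
width: 64.4
grasp_force: 29.8
t: 36.8
ee_pos: [466.0, -119.5, 193.2]
orientation: [3.141, 0.001, 0.004]
ft_force: [0.0, 0.2, -0.3]
width: 64.1
grasp_force: 29.8
```

Width is 64 instead of 66, so I check the grasp.

Run:
```python
from w import *
o,im=look("w12"); s=get_image("side"); print(o['t'],o['ee_pos'],o['width'],o['ft_force'],o['grasp_force'])
cv2.imwrite("pics/s12.png",np.hstack([im[100:350,120:400,::-1],cv2.resize(s[40:140,220:332,::-1],(280,250))]))
```

```text
36.8 [ 466.02761144 -119.49711188  193.16226878] 64.1335771450584 [ 0.03995118  0.20434111 -0.34694011] 29.830232709646225
```

View pics/s12.png

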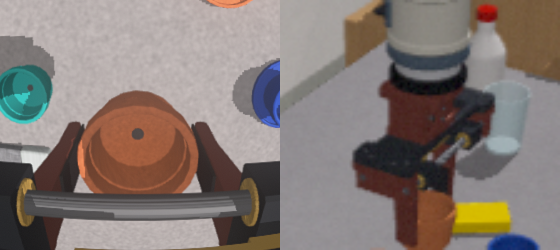

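The clay pan is held level and centred. Next, the large clay saucer at (588, −220).

```bash
python3 -m jog '0.1 0.08 0 0 0 0 1;0.25 0.2 0 0 0 0 1;0.4 0.33 0 0 0 0 1;0.55 0.45 0 0 0 0 1;0.61 0.5 0 0 0 0 1;0.61 0.5 0 0 0 0 1;0.61 0.5 0 0 0 0 1'
python3 -m jog '0 0 0.1 0 0 0 1;0 0 0.25 0 0 0 1;0 0 0.45 0 0 0 1;0 0 0.6 0 0 0 1;0 0 0.68 0 0 0 1;0 0 0.72 0 0 0 1;0 0 0.72 0 0 0 1;0 0 0.72 0 0 0 1'
python3 - <<'E'
from w import *
o,im=look("w13"); print(o['ee_pos'])
for r in outline_of("clay_saucer_large","wrist")[:1]: print(r['confidence'],wring(r['mask'],9,o))
E
```

```text
t: 37.6
ee_pos: [585.9, -218.7, 189.6]
orientation: [-3.14, -0.0, 0.007]
ft_force: [-0.4, -0.1, -0.7]
width: 64.7
grasp_force: 29.8
t: 38.4
ee_pos: [588.1, -219.5, 49.2]
orientation: [3.141, 0.001, 0.002]
ft_force: [0.3, 0.2, -0.3]
width: 64.4
grasp_force: 29.8
[ 588.12463989 -219.48491569   49.23392516]
0.76 (array([ 603.5, -220.4]), array([60.2, 83.1]), array([ 591.1, -220.4]), 90.1)
```

```bash
python3 -m jog '0 0.002 0.02 0 0 0 1;0 0.002 0.035 0 0 0 1;0 0.002 0.042 0 0 0 1;0 0.002 0.047 0 0 0 1;0 0.002 0.051 0 0 0 1;0 0.002 0.053 0 0 0 1;0 0.002 0.055 0 0 0 1;0 0.002 0.055 0 0 0 1'
```

```text
t: 39.3
ee_pos: [587.4, -219.7, 37.0]
orientation: [-3.142, -0.0, 0.0]
ft_force: [0.0, 0.2, -1.5]
width: 64.5
grasp_force: 29.8
```

```bash
python3 -m jog '0 0 0.002 0 0 0 1;0 0 0.003 0 0 0 1;0 0 0.004 0 0 0 1;0 0 0.004 0 0 0 1'
```

```text
t: 39.7
ee_pos: [587.5, -219.7, 36.9]
orientation: [3.142, 0.001, 0.0]
ft_force: [-1.1, 0.2, 7.1]
width: 64.8
grasp_force: 29.8
```

Contact. I release, retreat and check everything.

```bash
python3 -m jog '0 0 0 0 0 0 -0.55;0 0 0 0 0 0 -0.6;0 0 0 0 0 0 -0.8;0 0 0 0 0 0 -1;0 0 0 0 0 0 -1;0 0 0 0 0 0 -1'
python3 -m jog '0 0 -0.1 0 0 0 -1;0 0 -0.3 0 0 0 -1;0 0 -0.5 0 0 0 -1;0 0 -0.7 0 0 0 -1;0 0 -0.95 0 0 0 -1;0 0 -0.95 0 0 0 -1'
python3 -m jog '-0.2 0.2 -0.1 0 0 0 -1;-0.4 0.4 -0.2 0 0 0 -1;-0.6 0.6 -0.3 0 0 0 -1;-0.6 0.8 -0.3 0 0 0 -1;-0.6 0.9 -0.3 0 0 0 -1;-0.6 0.9 -0.3 0 0 0 -1;-0.6 0.9 -0.3 0 0 0 -1;-0.6 0.9 -0.3 0 0 0 -1'
python3 - <<'E'
from h import *
a=get_image("scene");b=get_image("side");print(get_obs()['t'])
f=lambda i,x,y:cv2.resize(i[y-28:y+28,x-28:x+28,::-1],(150,150),interpolation=2)
cv2.imwrite("pics/end.png",np.vstack([np.hstack([f(a,*p) for p in((142,150),(257,295),(176,102),(358,275),(165,215))]),np.hstack([f(b,*p) for p in((258,145),(161,230),(312,146),(197,285),(208,168))])]))
E
```

```text
t: 40.3
ee_pos: [587.4, -219.7, 36.2]
orientation: [-3.142, -0.0, 0.0]
ft_force: [-0.5, 0.9, -0.3]
width: 87.7
grasp_force: 0.0
t: 40.9
ee_pos: [591.1, -221.2, 233.7]
orientation: [3.137, 0.001, 0.018]
ft_force: [0.9, -0.6, -0.1]
width: 87.9
grasp_force: 0.0
t: 41.7
ee_pos: [467.5, -398.6, 285.4]
orientation: [-3.14, -0.002, 0.002]
ft_force: [0.7, 0.9, -0.4]
width: 88.1
grasp_force: 0.0
41.8
```

View pics/end.png

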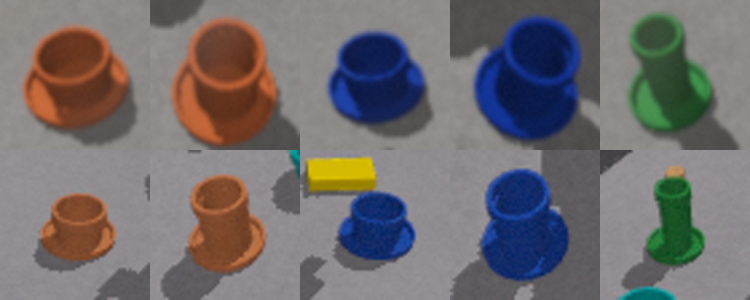

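All five pots stand upright in their own saucers, in both views.

```bash
python3 -c "
from workcell import *
print(close_job())"
```

```text
the job is handed in; nothing more can be done
None
```

The job is handed in at about 42 s: all five pots stood upright in their own-coloured saucers in the final scene and side pictures, with the arm clear and nothing dropped or tipped.

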